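Square the soldering board into the angle stop

TASK

Push the white soldering board along the bench with the fingertips, without picking it up, fully home into the corner of the steel angle stop: one long side flush against the stop's long bar and one short side flush against its short bar. The little crucible must ride along standing on the board, without being touched; leave the hammer, the jar and the doming block where they are.

Things in the scene. Friction and masses are not known exactly. Their poses are not given: they have to be found in the camera images.
- stop: L-shaped stop of steel bar 10 mm wide, 14 mm high, screwed to the bench. Origin: the inner corner, where the inner faces meet, at bench level. Long bar: 270 mm from the corner along the stop's +y, inner face at x = 0 facing -x (to the robot's side). Short bar: 110 mm from the corner along -x, inner face at y = 0 facing +y (robot's left). z up. Turned by up to 12 degrees.
- board: White ceramic soldering board with scorch marks, a loose flat slab 100 mm (x) by 130 mm (y) by 15 mm thick, about 0.35 kg, turned up to 18 degrees against the stop. Origin: centre of its underside, z up. Slides under 1 to 5 N; too wide to grip. When home its centre is at x = -50, y = 65 mm in the stop's frame.
- board_center (a point): The centre of the soldering board, half-way up (7.5 mm over its underside).
- crucible: Small open terracotta-coloured crucible, 42 mm across the rim, 32 mm across the foot, 22 mm high, about 50 g, standing loose near the middle of the board (within 15 mm of its centre along the board's x, 20 mm along its y); it rides along by friction, rim 37 mm over the bench. Origin: centre of its foot.
- hammer: Small hammer with wooden handle and steel head, 220 mm long, lying on the bench to the right of the stop. Origin at half its length, at bench level; its x axis runs from handle to head.
- jar: Amber glass jar with a steel cap, 48 mm across, 60 mm high, standing beyond the stop's long bar. Origin at the centre of its foot.
- doming_block: Steel doming block, a 50 mm cube with round dimples, standing on the bench to the left of the stop. Origin at the centre of its foot.
Not all that is in view belongs to the job. Of the things shaped like the crucible, the terracotta one is meant. Several things have the shape of the board; the one meant has the colours described above.

How it is judged:
By the outcome, as a careful person would: the job done as asked, in the order asked, and still so for the second after the job is handed in, with the robot touching nothing.
It also fails if it takes over 48 s, if anything falls off the work surface, if the arm or the gripper's body presses on something with over 40 N, if the wrist force passes 120 N, or if a joint passes its speed limit or range.

ROBOT

A 6-joint arm with a two-finger parallel gripper is mounted at the origin on the work surface. World frame = base frame: x ahead of the robot, y to its left, z up, the work surface at z = 0. Lengths are in mm, angles in rad, forces in N, time in s.
With the tool pointing down it reaches from about 300 to 775 mm from the base axis. Payload 14.6 kg.
Tool frame: the origin (TCP) lies between the finger pads; the fingertips stand 11 mm ahead of it and the grasp point (between the pads) lies 8 mm behind it; z points along the fingers, y is the direction in which the jaws open and shut (so a half turn about z gives the same grasp; the last joint's range is limited). The gripper opens to 94 mm and grips with 3 to 60 N. Pads are 16 mm wide; open, the fingers measure 119 mm over their backs; the gripper's body (75 mm by 177 mm) begins 78 mm behind the grasp point.
Start: joints at [-1.248, 0.3, 1.521, -0, 1.321, -0.067], TCP at [208.994, -508.734, 177.246] pointing down, gripper open.
Joint ranges: [-3.03, 3.03], [-0.79, 2.21], [0.23, 2.52], [-1.04, 4.18], [0, 3.07], [-2.55, 2.55]. Speed limits (rad/s): [2.22, 2.22, 2.57, 3.14, 3.14, 3.14].

INTERFACE

Orientations are given as [roll, pitch, yaw] about the fixed x, y, z axes, in that order (R = Rz(yaw) Ry(pitch) Rx(roll)).
In Python, from cell import * gives the robot as it stands.
- The arm moves only by the tool arm_command, never from a script. Its argument "deltas" is a list of rows, each an object with "xyz": the shift along the world's x, y, z in m, a list of three; "turn": the turn, a rotation vector about the world's x, y, z in rad, a list of three. A call has 1 to 12 rows; each row shifts and turns the commanded pose from where the row before left it; what a row does not reach is not made up. A row lasts 1/8 s, in which the tool goes at most 62.5 mm and 10.7 degrees, less where a joint would pass 70% of its speed; a pose out of reach is approached as far as the arm can. A call with a gripper value outside its range is refused whole. "gripper" is the closure, from 0 (fully open) to 1 (shut), set as the call begins (left out, the last holds). The fingers move at their own pace and stop on an object; "force" is the grip in N (left out, the last holds). Time passes only in rows, so rows that do not move let the fingers close. It gives the time, the measured TCP pose, the force and the opening at its end, in the units of the state.
- read_state(): the state, without advancing time (a new reading comes with each control period).
- camera(name): name is "scene" or "top" or "wrist"; returns a dict with "color" (480x640x3 uint8, red, green, blue), "fx", "fy", "cx", "cy" (pixels), "k1" (the pictures are not rectified: a ray, as slopes to the right and down, at radius r is drawn at 1 + k1 r^2 times it, then the intrinsics apply), "rvec" (rotation vector, rad) and "tvec" (3), from world to camera coordinates, as OpenCV has them; the wrist camera has in their place "mount" (4x4, takes a point from camera to tool coordinates, whose origin is the TCP and whose axes are the flange's). Camera axes: x right, y down, z forward; pixel columns grow to the right and rows downward; lengths in mm; the calibration is good to about 2 mm. A picture is of the moment at which its call begins: read the wrist's pose just before it. There is no depth.
- sign_off(): hands the job in, once; it reports no verdict.
The state is a dict: "clock": time; "joints": joint angles; "qd": joint speeds; "effort": joint torques, N m; "eef_pos": TCP position; "eef_rot": TCP orientation; "wrist_force": force on the tool from outside, world axes, zero at the start; "moment": the same for the moment, N m; "finger_gap": finger opening in mm.
Only numpy, scipy, OpenCV 4.12 (cv2) and the standard library are available. Lean on these libraries where they do the work, as an engineer would, in place of code of your own. Each camera call takes 0.05 s, during which the arm holds its last target.

## Working session

There is one attempt and no reset: what is moved stays moved. The work goes in short steps, Python scripts to look and compute and a tool call to move; the robot and the scene stay as the last step left them, time stands still between calls to the robot, and variables do not carry over. Pictures are saved under pics/ and viewed, and the job is handed in when it is done.

Besides the shell and the picture viewer there is one more tool, called as name([rows], argument=value, ...), one row to a line, values as JSON. arm_command: Moves the arm, as the interface text tells. Its arguments: {"type":"object","properties":{"deltas":{"type":"array","items":{"type":"object","properties":{"xyz":{"type":"array","items":{"type":"number"}},"turn":{"type":"array","items":{"type":"number"}}}}},"gripper":{"type":"number"},"force":{"type":"number"}},"required":["deltas"]}

```bash
mkdir -p pics; python3 - <<'E'
from cell import *
import cv2
s=read_state();print(s)
for n in ["scene","top"]:
    c=camera(n);cv2.imwrite(f"pics/{n}0.png",c["color"][:,:,::-1]);print({k:v for k,v in c.items() if k!="color"})
E
```

```text
{'clock': 0.0, 'joints': array([-1.24759873e+00,  3.00476526e-01,  1.52160358e+00,  6.55756381e-06,
        1.32071497e+00, -6.65984991e-02]), 'qd': array([-0.00108943, -0.00122249,  0.0007615 , -0.00097878, -0.00102355,
       -0.00152479]), 'effort': array([ 2.45981873e-04, -5.31799686e+01, -3.52739668e+01,  7.08237151e-02,
        2.44207936e-02, -1.11051977e-04]), 'eef_pos': array([ 208.90088495, -508.44763798,  176.67386613]), 'eef_rot': array([-3.14039333e+00, -8.63573022e-05,  3.89794419e-01]), 'wrist_force': array([ 0.47359056,  0.80446748, -0.0209983 ]), 'moment': array([-0.01843887,  0.02353074,  0.03440597]), 'finger_gap': 94.25081797317667}
{'fx': 448.4455953487657, 'fy': 448.4455953487657, 'cx': 320.4706149377452, 'cy': 238.5376247287097, 'k1': -0.0838602219224078, 'rvec': array([ 1.11214211,  2.24609642, -1.14160781]), 'tvec': array([ 346.02640046, -283.97964648, 1208.43649987])}
{'fx': 508.9144204915418, 'fy': 508.9144204915418, 'cx': 318.1353927349355, 'cy': 238.64661085660035, 'k1': -0.012722977149771044, 'rvec': array([ 2.20492059, -2.1590701 ,  0.11194912]), 'tvec': array([ 25.01706569, 653.7598284 , 861.53262488])}
```

View pics/scene0.png

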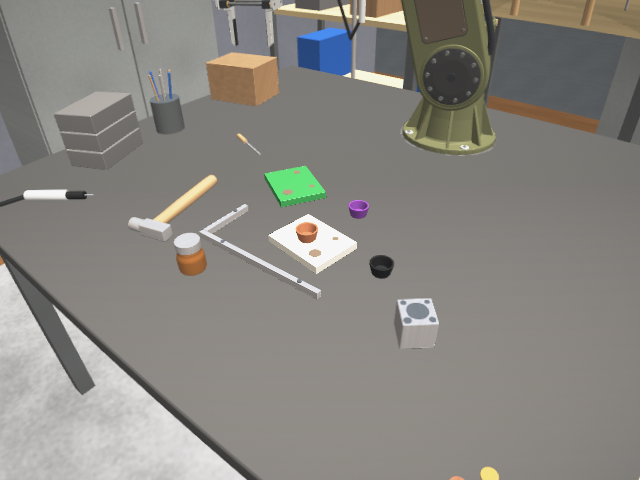

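View pics/top0.png

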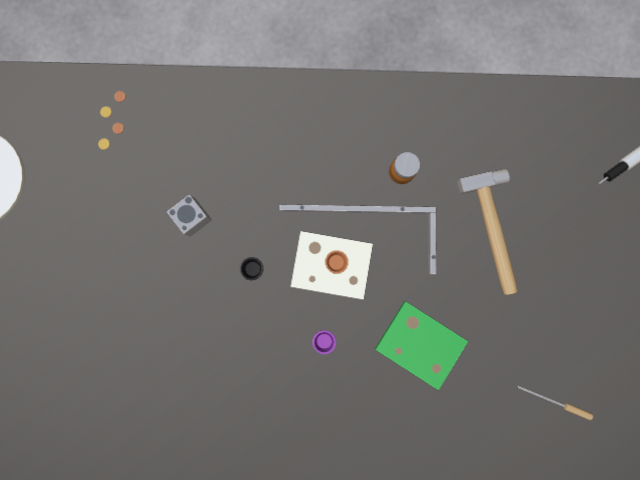

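The board-shaped things in the top view are white (332,265) and green (422,346). The white one with scorch marks is meant. The crucibles are terracotta (337,262), black (252,268) and purple (324,342). The terracotta one, standing on the white board, is meant. I'll confirm both in an enlarged crop.

```bash
python3 - <<'E'
import cv2
i=cv2.imread("pics/top0.png")
c=i[195:310,270:450];cv2.imwrite("pics/crop0.png",cv2.resize(c,None,fx=4.4,fy=4.4,interpolation=cv2.INTER_CUBIC))
E
```

```text
(no output)
```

View pics/crop0.png

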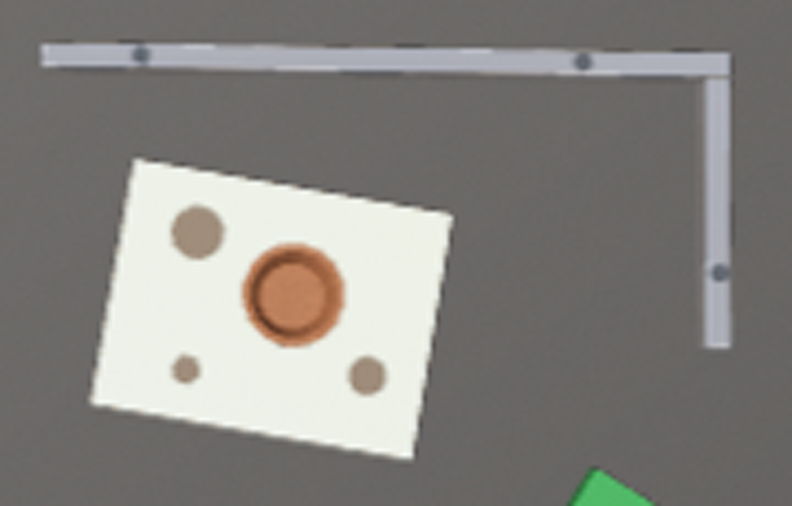

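The crop confirms the white scorched board with the terracotta crucible on it. Board corners in the crop are (135,158), (452,214), (412,459) and (91,404). The stop's inner corner is at about (705,77).

```bash
cat > h.py <<'E'
import numpy as np,cv2
def unproj(c,px,z):
    K=np.array([[c["fx"],0,c["cx"]],[0,c["fy"],c["cy"]],[0,0,1]]);R=cv2.Rodrigues(np.array(c["rvec"]))[0];t=np.array(c["tvec"])
    px=np.array(px,float).reshape(-1,1,2)
    n=cv2.undistortPoints(px,K,np.array([c["k1"],0,0,0,0.]))[:,0]
    d=np.c_[n,np.ones(len(n))]@R; o=-R.T@t
    return (o+d*((z-o[2])/d[:,2])[:,None])[:,:2]
def proj(c,P):
    K=np.array([[c["fx"],0,c["cx"]],[0,c["fy"],c["cy"]],[0,0,1]])
    return cv2.projectPoints(np.array(P,float),np.array(c["rvec"]),np.array(c["tvec"]),K,np.array([c["k1"],0,0,0,0.]))[0][:,0]
def crop(p,ox,oy,f): return (np.array(p,float)+.5)/f-.5+[ox,oy]
def boardfit(P): # corners order: img TL,TR,BR,BL
    P=np.array(P);c=P.mean(0)
    ey=(P[0]-P[1])+(P[3]-P[2]); ex=(P[0]-P[3])+(P[1]-P[2])
    a=np.arctan2(ey[1],ey[0])-np.pi/2; b=np.arctan2(ex[1],ex[0])
    return c,np.degrees(a),np.degrees(b),[np.linalg.norm(P[i]-P[(i+1)%4]) for i in range(4)]
E
python3 - <<'E'
from cell import *
from h import *
c=camera("top")
B=unproj(c,crop([(135,158),(452,214),(412,459),(91,404)],270,195,4.4),15)
print(B,boardfit(B))
S=unproj(c,crop([(41,66),(705,77),(705,348),(41,43),(730,55),(730,348)],270,195,4.4),14);print(S)
for i,j in[(0,1),(1,2),(3,4),(4,5)]:
    d=S[i]-S[j];print(np.linalg.norm(d),np.degrees(np.arctan2(d[1],d[0])))
print(unproj(c,crop([(293,295)],270,195,4.4),37))
print("hammer head, green", unproj(c,[(460,186),(484,190),(440,386),(407,304),(377,348),(466,345)],15), unproj(c,[(324,342),(252,268)],22),unproj(c,[(188,212)],50),unproj(c,[(405,164)],60))
E
```

```text
[[668.1572473   70.60115862]
 [648.20648315 -58.00142726]
 [549.47471688 -43.05082611]
 [568.79176653  85.88212566]] (array([608.65755346,  13.85775773]), np.float64(-8.669419587253483), np.float64(-8.676945754315279), [np.float64(130.1409162634183), np.float64(99.85730892690255), np.float64(130.37198495082566), np.float64(100.53360991507519)])
[[ 704.97573792  109.65257393]
 [ 706.55750881 -160.88166943]
 [ 596.25529083 -160.97362582]
 [ 714.40594831  109.91045666]
 [ 715.85311759 -171.12811641]
 [ 596.46069474 -171.10498728]]
270.53886750472685 90.3349955342763
110.30225631321396 0.04776614501913767
281.04229904678334 90.29503408794815
119.39242508865178 -0.011099545313645551
[[613.13276311   6.81844239]]
hammer head, green [[ 755.16391329 -215.25338303]
 [ 748.89179995 -258.76714595]
 [ 401.36987266 -178.85805328]
 [ 542.10881357 -120.38734085]
 [ 464.70124671  -68.21519292]
 [ 472.6342344  -224.66781211]] [[474.1221698   24.83341944]
 [599.59374175 153.43741142]] [[692.15688686 262.62806277]] [[ 782.13131653 -107.30632808]]
```

arm_command([
  {"xyz": [0.0266, 0.0434, 0], "turn": [0, 0, -0.0322]},
  {"xyz": [0.0266, 0.0434, 0], "turn": [0, 0, -0.0322]},
  {"xyz": [0.0266, 0.0434, 0], "turn": [0, 0, -0.0322]},
  {"xyz": [0.0266, 0.0434, 0], "turn": [0, 0, -0.0322]},
  {"xyz": [0.0266, 0.0434, 0], "turn": [0, 0, -0.0322]},
  {"xyz": [0.0266, 0.0434, 0], "turn": [0, 0, -0.0322]},
  {"xyz": [0.0266, 0.0434, 0], "turn": [0, 0, -0.0322]},
  {"xyz": [0.0266, 0.0434, 0], "turn": [0, 0, -0.0322]},
  {"xyz": [0.0266, 0.0434, 0], "turn": [0, 0, -0.0322]},
  {"xyz": [0.0266, 0.0434, 0], "turn": [0, 0, -0.0322]},
  {"xyz": [0.0266, 0.0434, 0], "turn": [0, 0, -0.0322]},
  {"xyz": [0.0266, 0.0434, 0], "turn": [0, 0, -0.0322]},
], gripper=0.47)

```text
clock: 1.65
eef_pos: [528.8, 13.7, 177.1]
eef_rot: [3.142, 0.0, 0.002]
wrist_force: [0.9, -0.3, 0.3]
finger_gap: 49.9
```

arm_command([
  {"xyz": [0, -0.001, -0.04]},
  {"xyz": [0, 0, -0.05]},
  {"xyz": [0, 0, -0.04]},
  {"xyz": [0, 0, -0.02]},
  {"xyz": [0, 0, -0.01]},
  {"xyz": [0, 0, 0]},
])

```text
validation failed for argument at $.de...
```

```bash
python3 - <<'E'
from cell import *
import cv2
c=camera("top")["color"][:,:,::-1];cv2.imwrite("pics/top1.png",c)
c=camera("scene")["color"][:,:,::-1];cv2.imwrite("pics/scene1.png",cv2.resize(c[150:350,200:460],None,fx=3,fy=3))
s=read_state();print(s["eef_pos"],s["wrist_force"])
E
```

```text
[529.30779088  15.39594988 176.62122333] [ 1.30214314 -0.69096015 -0.08014445]
```

View pics/scene1.png

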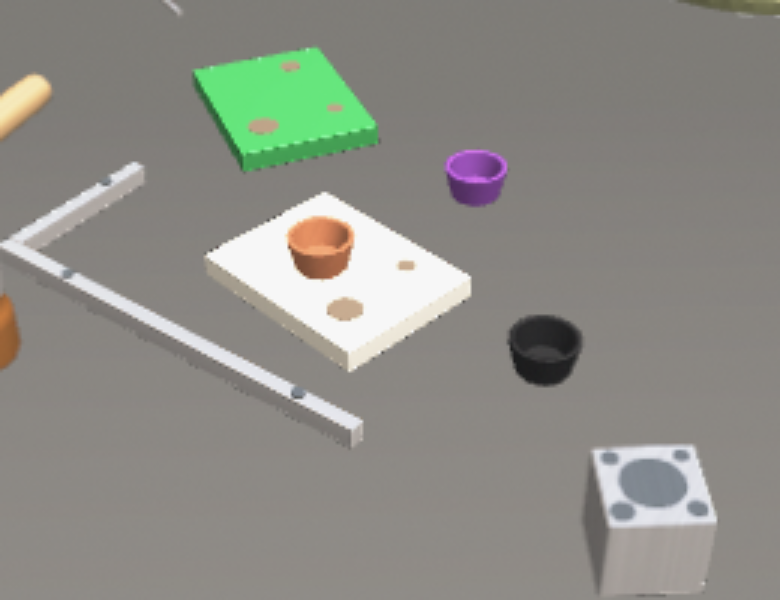

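View pics/top1.png

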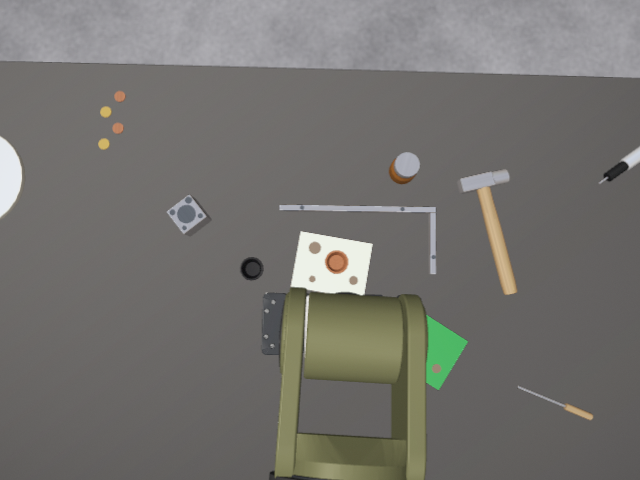

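The move was refused, so the tool is still above the bench. The scene is untouched, with the terracotta crucible at top (337,262) and the gripper at the near side of the board. I'll resend the descent with every row given a turn.

arm_command([
  {"xyz": [0.0, -0.001, -0.04], "turn": [0, 0, 0]},
  {"xyz": [0, -0.001, -0.05], "turn": [0, 0, 0]},
  {"xyz": [0, 0, -0.04], "turn": [0, 0, 0]},
  {"xyz": [0, 0, -0.02], "turn": [0, 0, 0]},
  {"xyz": [0, 0, -0.01], "turn": [0, 0, 0]},
  {"xyz": [0, 0, 0], "turn": [0, 0, 0]},
])

```text
clock: 2.5
eef_pos: [528.0, 9.8, 17.2]
eef_rot: [3.142, 0.0, 0.003]
wrist_force: [0.8, -0.0, 1.0]
finger_gap: 49.6
```

arm_command([
  {"xyz": [0.004, 0, 0], "turn": [0, 0, 0]},
  {"xyz": [0.004, 0, 0], "turn": [0, 0, 0]},
  {"xyz": [0.004, 0, 0], "turn": [0, 0, 0]},
  {"xyz": [0.003, 0, 0], "turn": [0, 0, 0]},
  {"xyz": [0.003, 0, 0], "turn": [0, 0, 0]},
  {"xyz": [0.004, 0, 0], "turn": [0, 0, 0]},
  {"xyz": [0.005, 0, 0], "turn": [0, 0, 0]},
  {"xyz": [0.005, 0, 0], "turn": [0, 0, 0]},
  {"xyz": [0.005, 0, 0], "turn": [0, 0, 0]},
  {"xyz": [0.005, 0, 0], "turn": [0, 0, 0]},
  {"xyz": [0.004, 0, 0], "turn": [0, 0, 0]},
  {"xyz": [0.003, 0, 0], "turn": [0, 0, 0]},
])

```text
clock: 4.0
eef_pos: [577.4, 10.1, 17.2]
eef_rot: [3.142, 0.0, 0.003]
wrist_force: [0.4, 0.3, 0.4]
finger_gap: 50.0
```

```bash
cat > look.py <<'E'
import sys
from cell import *
from h import *
n=sys.argv[1]
c=camera("top")["color"][:,:,::-1]
cv2.imwrite(f"pics/top{n}.png",cv2.resize(c[195:310,270:450],None,fx=4.4,fy=4.4,interpolation=cv2.INTER_CUBIC))
if len(sys.argv)>2:
    c=camera("scene")["color"][:,:,::-1];cv2.imwrite(f"pics/scene{n}.png",cv2.resize(c[150:350,180:440],None,fx=3,fy=3,interpolation=cv2.INTER_CUBIC))
s=read_state();print(s["clock"],s["eef_pos"],s["wrist_force"])
E
python3 look.py 2 s
```

```text
4.1 [577.40369399  10.04559586  17.21725392] [-1.07773036 -0.40857066  0.80755711]
```

View pics/top2.png

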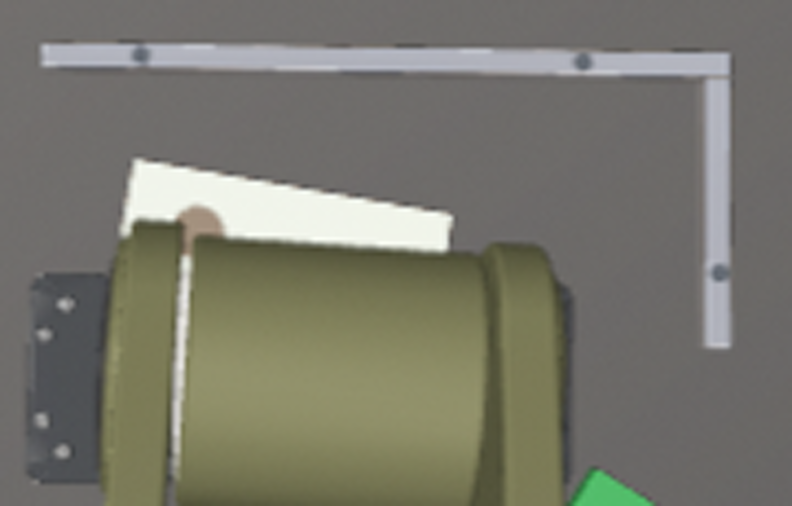

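View pics/scene2.png

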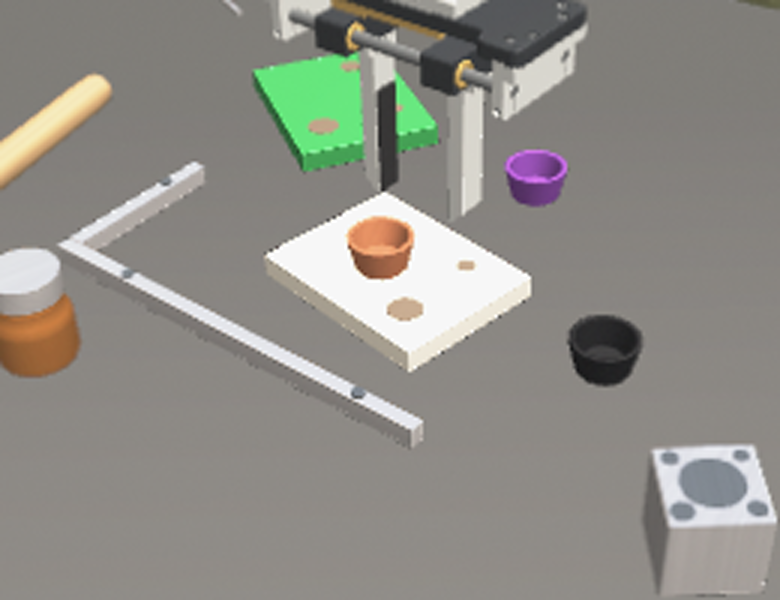

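```bash
python3 - <<'E'
from cell import *
from h import *
c=camera("scene")
for z in(6,15,25,40):print(z,unproj(c,[(180+382/3,150+191/3),(180+458/3,150+220/3)],z))
print(proj(c,[[x,y,z] for z in (6,) for x in(569,585) for y in (-27,-15,35,47)]))
B=[(549.5,-43,15),(569,86,15)];print((proj(c,B)-[180,150])*3)
s=read_state();print(s["eef_pos"],s["joints"])
E
python3 - <<'E'
import cv2
i=cv2.imread("pics/scene2.png");cv2.imwrite("pics/scene2c.png",cv2.resize(i[0:300,230:560],None,fx=2,fy=2))
E
```

```text
6 [[540.25869877 -52.46418146]
 [537.50492933   8.04231954]]
15 [[550.71741984 -43.60537362]
 [548.0142643   15.78902617]]
25 [[562.33822102 -33.76225381]
 [559.69130316  24.39647798]]
40 [[579.7694228  -18.99757408]
 [577.20686145  37.30765569]]
[[308.19228084 224.64722058]
 [313.09109274 226.78728399]
 [334.26738223 236.04056036]
 [339.53928078 238.34478098]
 [302.87986893 228.51614648]
 [307.79893804 230.70931536]
 [329.07536546 240.19602608]
 [334.37533509 242.5593243 ]]
[[383.90273503 190.47584071]
 [532.1330441  276.1634284 ]]
[577.21991225  10.05976998  17.20027488] [-4.60065338e-02  5.36429228e-01  1.58717576e+00 -1.71192478e-05
  1.01805434e+00  1.52142545e+00]
```

View pics/scene2c.png

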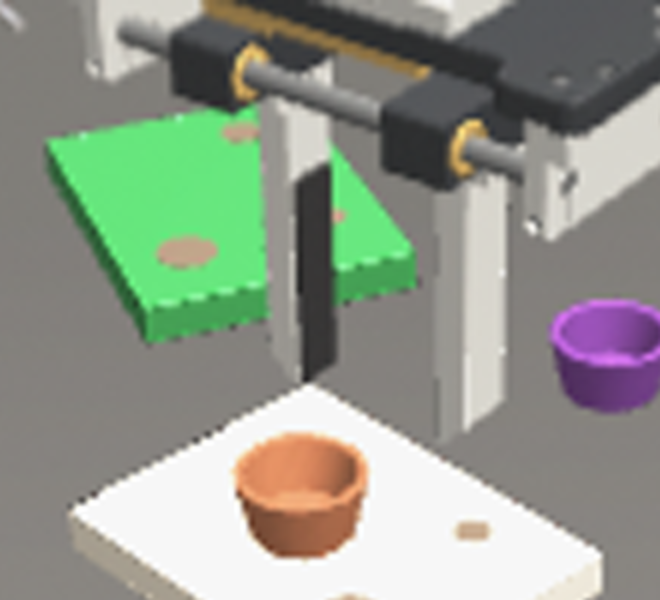

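```bash
python3 - <<'E'
from cell import *
from h import *
c=camera("top")
for z in(100,120,140,180,220):
  P=unproj(c,crop([(28,274),(28,482)],270,195,4.4),z); Q=unproj(c,[(263,293),(263,355)],z+160)
  print(z,P.round(1).tolist(),P.mean(0),P[0,0]-P[1,0],Q.mean(0),Q[0,0]-Q[1,0])
w=camera("wrist");cv2.imwrite("pics/w2.png",w["color"][:,:,::-1]);print(w["mount"],w["fx"],w["cx"],w["cy"],w["k1"])
print(read_state()["eef_pos"])
E
```

```text
100 [[615.9, 106.6], [540.7, 104.5]] [578.32415801 105.55618661] 75.19405762822362 [521.9683119 109.617839 ] 78.13120458096796
120 [[614.9, 105.2], [541.5, 103.2]] [578.21020927 104.18934444] 73.35060414432803 [523.54526381 107.79364728] 75.74841304365788
140 [[613.8, 103.8], [542.3, 101.8]] [578.09626052 102.82250227] 71.50715066043267 [525.12221572 105.96945557] 73.36562150634768
180 [[611.8, 101.0], [544.0, 99.2]] [577.86836304 100.08881792] 67.82024369264172 [528.27611953 102.32107214] 68.6000384317274
220 [[609.7, 98.2], [545.6, 96.5]] [577.64046556  97.35513358] 64.13333672485078 [531.43002334  98.67268872] 63.83445535710712
[[ 1.54960170e-04 -9.66290976e-01 -2.57452374e-01  7.40824310e+01]
 [ 9.99999790e-01 -1.24083357e-05  6.48470229e-04  6.54189388e-01]
 [-6.29805486e-04 -2.57452421e-01  9.66290771e-01 -2.07163805e+02]
 [ 0.00000000e+00  0.00000000e+00  0.00000000e+00  1.00000000e+00]] 352.9688285155807 321.77765080400104 236.81514454586525 -0.06717654506334456
[577.08323323  10.06986523  17.21771959]
```

View pics/w2.png

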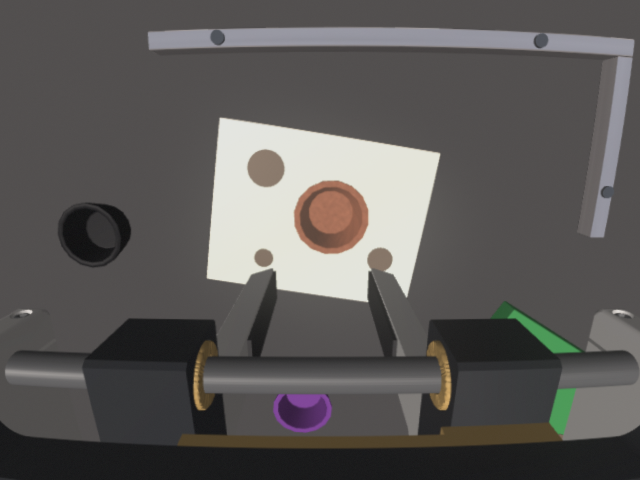

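```bash
python3 - <<'E'
from cell import *
from h import *
w=camera("wrist");M=np.linalg.inv(w["mount"]);K=np.array([[w["fx"],0,w["cx"]],[0,w["fy"],w["cy"]],[0,0,1]])
for z in(11,0,-10,-20,-30):
  P=[(8,y,z) for y in(-37,-25,25,37)]
  print(z,cv2.projectPoints(np.array(P,float),cv2.Rodrigues(M[:3,:3])[0],M[:3,3],K,np.array([w["k1"],0,0,0,0.]))[0][:,0].round().tolist())
# board corners seen in wrist image -> given tcp z
s=read_state();R=cv2.Rodrigues(np.array([np.pi,0,0.]))[0]
for dz in(0,20,38):
  T=np.eye(4);T[:3,:3]=R;T[:3,3]=s["eef_pos"]+[0,0,dz];C=np.linalg.inv(T@w["mount"])
  B=[(668.2,70.6,15),(648.2,-58,15),(549.5,-43,15),(568.8,85.9,15)]
  print(dz,cv2.projectPoints(np.array(B),cv2.Rodrigues(C[:3,:3])[0],C[:3,3],K,np.array([w["k1"],0,0,0,0.]))[0][:,0].round().tolist())
c=camera("scene")["color"][:,:,::-1];print(camera("top")["rvec"])
E
```

```text
11 [[263.0, 249.0], [282.0, 249.0], [359.0, 249.0], [378.0, 249.0]]
0 [[260.0, 254.0], [280.0, 254.0], [361.0, 254.0], [380.0, 254.0]]
-10 [[258.0, 259.0], [278.0, 259.0], [363.0, 259.0], [383.0, 259.0]]
-20 [[255.0, 265.0], [276.0, 265.0], [365.0, 265.0], [386.0, 265.0]]
-30 [[251.0, 271.0], [274.0, 271.0], [367.0, 271.0], [389.0, 271.0]]
0 [[214.0, 113.0], [437.0, 149.0], [402.0, 305.0], [202.0, 277.0]]
20 [[223.0, 116.0], [427.0, 149.0], [396.0, 292.0], [211.0, 266.0]]
38 [[231.0, 118.0], [420.0, 148.0], [391.0, 283.0], [218.0, 258.0]]
[ 2.20492059 -2.1590701   0.11194912]
```

```bash
python3 - <<'E'
from cell import *
from h import *
c=camera("scene")
for x,y in((585,-15),(585,47)):
  for z in(6,40,45,50,80,100,120,140):
    print(x,y,z,(((proj(c,[[x,y,z]])-[180,150])*3-[230,0])*2).round().tolist())
E
```

```text
585 -15 6 [[307.0, 484.0]]
585 -15 40 [[303.0, 394.0]]
585 -15 45 [[303.0, 380.0]]
585 -15 50 [[302.0, 366.0]]
585 -15 80 [[299.0, 282.0]]
585 -15 100 [[297.0, 223.0]]
585 -15 120 [[295.0, 163.0]]
585 -15 140 [[292.0, 101.0]]
585 47 6 [[466.0, 555.0]]
585 47 40 [[467.0, 463.0]]
585 47 45 [[467.0, 449.0]]
585 47 50 [[467.0, 435.0]]
585 47 80 [[467.0, 349.0]]
585 47 100 [[468.0, 289.0]]
585 47 120 [[468.0, 227.0]]
585 47 140 [[468.0, 163.0]]
```

The board hasn't moved. Both the scene and wrist views put the real fingertips about 39 mm higher than the stated tool frame, at z ≈ 45, so they are hovering over the board's edge. I'll back off and go lower, watching the force.

arm_command([
  {"xyz": [-0.02, 0, 0], "turn": [0, 0, 0]},
  {"xyz": [-0.025, 0, 0], "turn": [0, 0, 0]},
  {"xyz": [-0.004, 0, 0], "turn": [0, 0, 0]},
  {"xyz": [0, 0, -0.01], "turn": [0, 0, 0]},
  {"xyz": [0, 0, -0.01], "turn": [0, 0, 0]},
  {"xyz": [0, 0, -0.008], "turn": [0, 0, 0]},
  {"xyz": [0, 0, 0], "turn": [0, 0, 0]},
])

```text
clock: 5.32
eef_pos: [527.9, 10.1, -11.7]
eef_rot: [-3.142, 0.002, 0.003]
wrist_force: [-0.0, 0.3, 0.3]
finger_gap: 49.6
```

```bash
python3 look.py 3 s; python3 - <<'E'
import cv2
i=cv2.imread("pics/scene3.png");cv2.imwrite("pics/scene3c.png",cv2.resize(i[0:300,230:560],None,fx=2,fy=2))
from cell import *
from h import *
c=camera("scene")
for y in(-15,47):
  for z in(6,10,16,20):
    print(y,z,(((proj(c,[[536,y,z]])-[180,150])*3-[230,0])*2).round().tolist())
E
```

```text
5.425 [528.31485425  10.06199044 -10.82252807] [ 0.14459306 -0.11818818 -0.09203292]
-15 6 [[402.0, 414.0]]
-15 10 [[402.0, 404.0]]
-15 16 [[401.0, 388.0]]
-15 20 [[401.0, 378.0]]
47 6 [[559.0, 480.0]]
47 10 [[559.0, 469.0]]
47 16 [[560.0, 454.0]]
47 20 [[560.0, 443.0]]
```

View pics/scene3c.png

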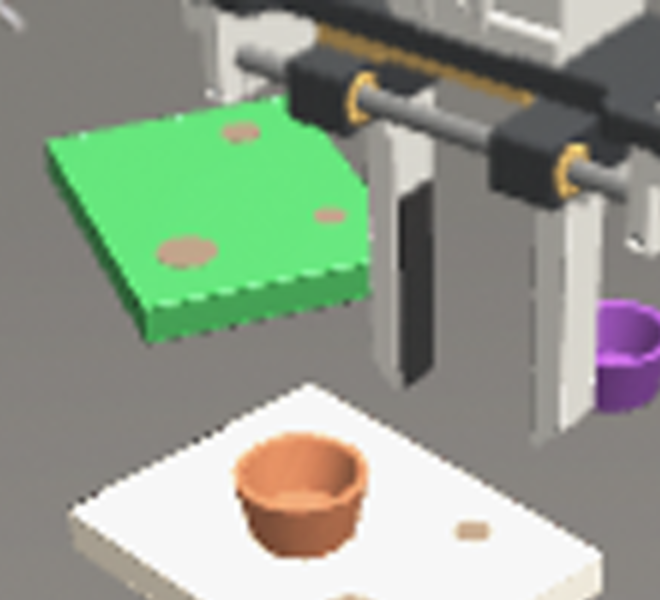

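The tips now show at (403,386) in the crop, which is z ≈ 17. I'll go another 10 mm down.

arm_command([
  {"xyz": [0, 0, -0.004], "turn": [0, 0, 0]},
  {"xyz": [0, 0, -0.004], "turn": [0, 0, 0]},
  {"xyz": [0, 0, -0.002], "turn": [0, 0, 0]},
  {"xyz": [0, 0, 0], "turn": [0, 0, 0]},
])

```text
clock: 5.98
eef_pos: [528.1, 10.1, -20.9]
eef_rot: [-3.142, 0.0, 0.003]
wrist_force: [-0.7, 0.1, -0.7]
finger_gap: 49.7
```

arm_command([
  {"xyz": [0.003, 0, 0], "turn": [0, 0, 0]},
  {"xyz": [0.004, 0, 0], "turn": [0, 0, 0]},
  {"xyz": [0.004, 0, 0], "turn": [0, 0, 0]},
  {"xyz": [0.003, 0, 0], "turn": [0, 0, 0]},
  {"xyz": [0.003, 0, 0], "turn": [0, 0, 0]},
  {"xyz": [0.003, 0, 0], "turn": [0, 0, 0]},
  {"xyz": [0.003, 0, 0], "turn": [0, 0, 0]},
  {"xyz": [0.003, 0, 0], "turn": [0, 0, 0]},
  {"xyz": [0.003, 0, 0], "turn": [0, 0, 0]},
])

```text
clock: 7.1
eef_pos: [557.4, 10.1, -20.8]
eef_rot: [-3.142, 0.0, 0.003]
wrist_force: [-1.5, -0.7, 1.2]
finger_gap: 49.9
```

```bash
python3 look.py 4 s
```

```text
7.2 [557.59913383  10.08106595 -20.73590433] [-1.13436271 -1.30793915  0.67659499]
```

View pics/scene4.png

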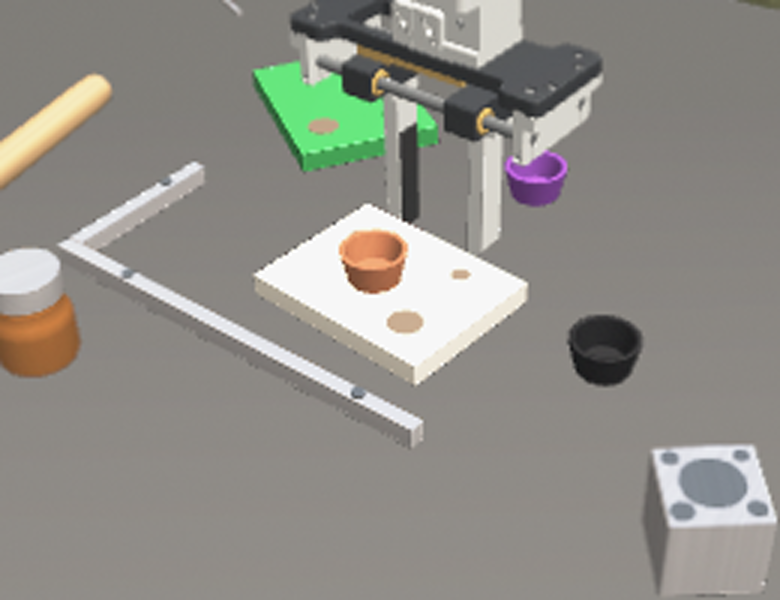

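The board at (390,290) is now sliding and squaring up, with the crucible at (373,260) still riding on it. I'll keep pushing towards the long bar.

arm_command([
  {"xyz": [0.003, 0, 0], "turn": [0, 0, 0]},
  {"xyz": [0.004, 0, 0], "turn": [0, 0, 0]},
  {"xyz": [0.004, 0, 0], "turn": [0, 0, 0]},
  {"xyz": [0.004, 0, 0], "turn": [0, 0, 0]},
  {"xyz": [0.004, 0, 0], "turn": [0, 0, 0]},
  {"xyz": [0.004, 0, 0], "turn": [0, 0, 0]},
  {"xyz": [0.004, 0, 0], "turn": [0, 0, 0]},
  {"xyz": [0.004, 0, 0], "turn": [0, 0, 0]},
  {"xyz": [0.003, 0, 0], "turn": [0, 0, 0]},
  {"xyz": [0.002, 0, 0], "turn": [0, 0, 0]},
])

```text
clock: 8.45
eef_pos: [593.4, 10.1, -20.8]
eef_rot: [3.142, 0.0, 0.003]
wrist_force: [-3.0, 0.6, 1.1]
finger_gap: 50.0
```

```bash
python3 look.py 5 s
```

```text
8.55 [593.55341331  10.06636813 -20.71494623] [-0.25857427  0.2993118   1.29229302]
```

View pics/scene5.png

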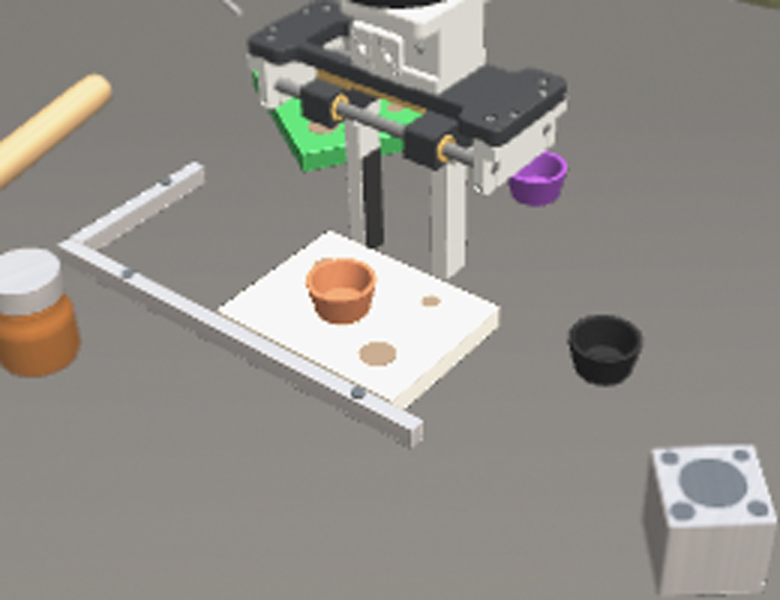

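View pics/top5.png

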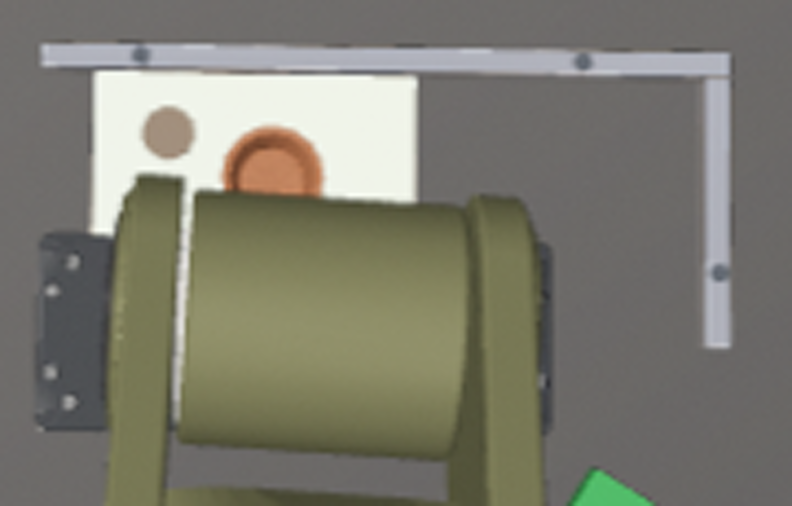

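The board is squared up, its edge at (95..418,72) just short of the bar, and the crucible at (273,175) is fine. I'll creep the last millimetres and watch the force.

arm_command([
  {"xyz": [0.001, 0, 0], "turn": [0, 0, 0]},
  {"xyz": [0.001, 0, 0], "turn": [0, 0, 0]},
  {"xyz": [0.001, 0, 0], "turn": [0, 0, 0]},
])

```text
clock: 8.93
eef_pos: [595.0, 9.9, -20.8]
eef_rot: [3.141, 0.003, 0.004]
wrist_force: [-14.1, -1.7, 9.3]
finger_gap: 49.6
```

14 N, so the board is seated on the long bar. I'll retreat, lift, and go round to the left short side with the jaw turned a quarter turn.

arm_command([
  {"xyz": [-0.015, 0, 0], "turn": [0, 0, 0]},
  {"xyz": [0, 0, 0.03], "turn": [0, 0, 0]},
  {"xyz": [0, 0, 0.05], "turn": [0, 0, 0]},
  {"xyz": [0.008, 0.011, 0.0], "turn": [0, 0, 0.1745]},
  {"xyz": [0.008, 0.011, 0], "turn": [0, 0, 0.1745]},
  {"xyz": [0.008, 0.011, 0], "turn": [0, 0, 0.1745]},
  {"xyz": [0.008, 0.011, 0], "turn": [0, 0, 0.1745]},
  {"xyz": [0.008, 0.011, 0], "turn": [0, 0, 0.1745]},
  {"xyz": [0.008, 0.011, 0], "turn": [0, 0, 0.1745]},
  {"xyz": [0.008, 0.011, 0], "turn": [0, 0, 0.1745]},
  {"xyz": [0.008, 0.011, 0], "turn": [0, 0, 0.1745]},
  {"xyz": [0.007, 0.007, 0], "turn": [0, 0, 0.175]},
])

```text
clock: 10.42
eef_pos: [652.8, 105.6, 59.3]
eef_rot: [3.141, -0.0, 1.58]
wrist_force: [0.5, 0.3, -1.1]
finger_gap: 49.8
```

```bash
python3 look.py 6 s; python3 - <<'E'
from cell import *
print(read_state()["eef_rot"])
E
```

```text
10.525 [652.7785247  105.69097537  59.20594847] [-0.23939278 -0.10700672 -0.02431446]
[ 3.14068431e+00 -1.95632175e-04  1.57731449e+00]
```

View pics/scene6.png

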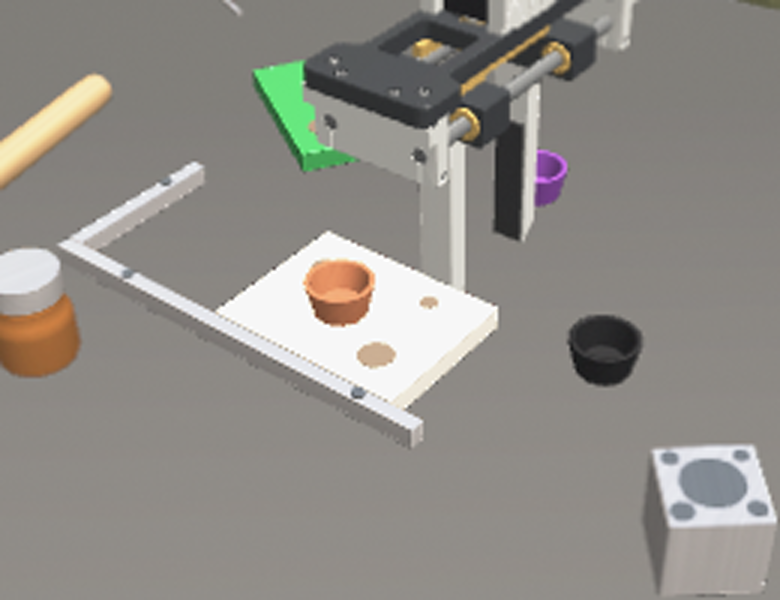

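View pics/top6.png

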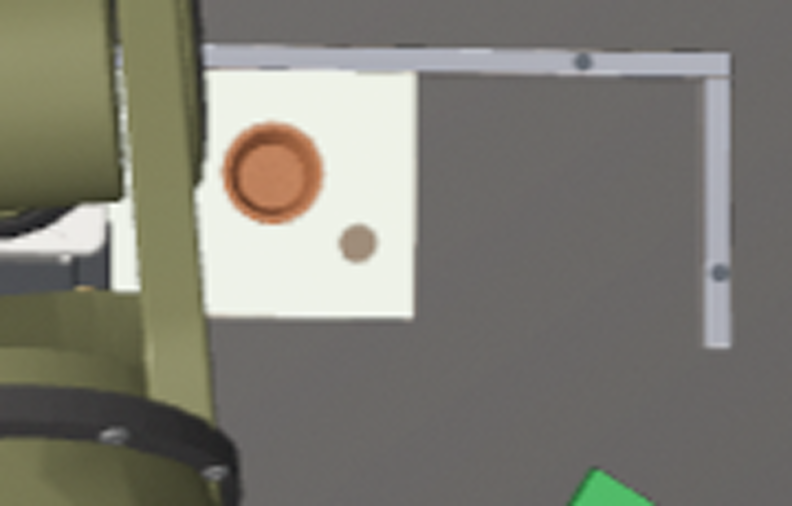

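arm_command([
  {"xyz": [-0.001, 0, -0.03], "turn": [0, 0, -0.003]},
  {"xyz": [0, 0, -0.03], "turn": [0, 0, 0]},
  {"xyz": [0, 0, -0.012], "turn": [0, 0, 0]},
  {"xyz": [0, 0, -0.006], "turn": [0, 0, 0]},
  {"xyz": [0, 0, -0.002], "turn": [0, 0, 0]},
  {"xyz": [0, 0, 0], "turn": [0, 0, 0]},
])

```text
clock: 11.28
eef_pos: [651.6, 105.1, -20.0]
eef_rot: [3.14, -0.0, 1.571]
wrist_force: [0.4, 0.0, -0.0]
finger_gap: 49.6
```

arm_command([
  {"xyz": [0, -0.003, 0], "turn": [0, 0, 0]},
  {"xyz": [0, -0.003, 0], "turn": [0, 0, 0]},
  {"xyz": [0, -0.003, 0], "turn": [0, 0, 0]},
  {"xyz": [0, -0.003, 0], "turn": [0, 0, 0]},
  {"xyz": [0, -0.003, 0], "turn": [0, 0, 0]},
  {"xyz": [0, -0.004, 0], "turn": [0, 0, 0]},
  {"xyz": [0, -0.004, 0], "turn": [0, 0, 0]},
  {"xyz": [0, -0.004, 0], "turn": [0, 0, 0]},
  {"xyz": [0, -0.004, 0], "turn": [0, 0, 0]},
  {"xyz": [0, -0.004, 0], "turn": [0, 0, 0]},
])

```text
clock: 12.52
eef_pos: [651.3, 69.8, -20.7]
eef_rot: [3.141, -0.0, 1.571]
wrist_force: [-0.4, 4.3, 2.9]
finger_gap: 49.8
```

```bash
python3 look.py 7 s
```

```text
12.625 [651.15057889  69.41890079 -20.82280132] [-0.47905113  0.38887975  0.03621264]
```

View pics/scene7.png

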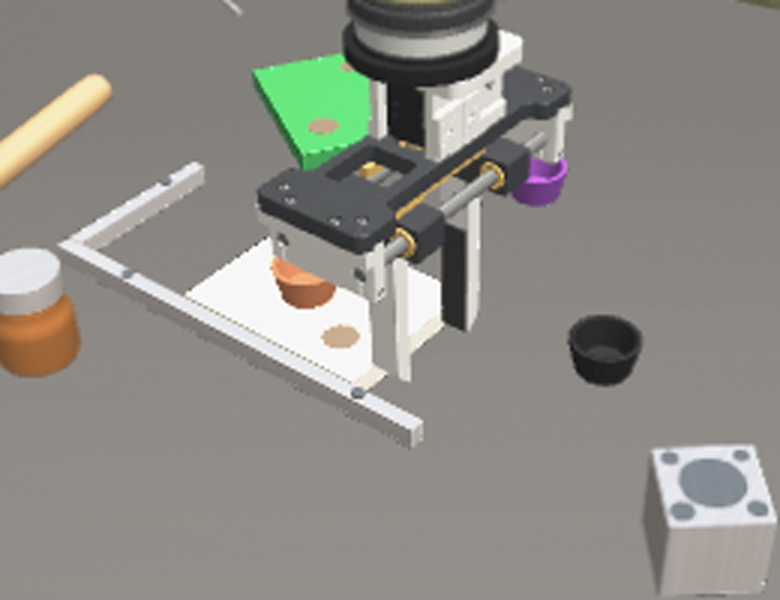

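View pics/top7.png

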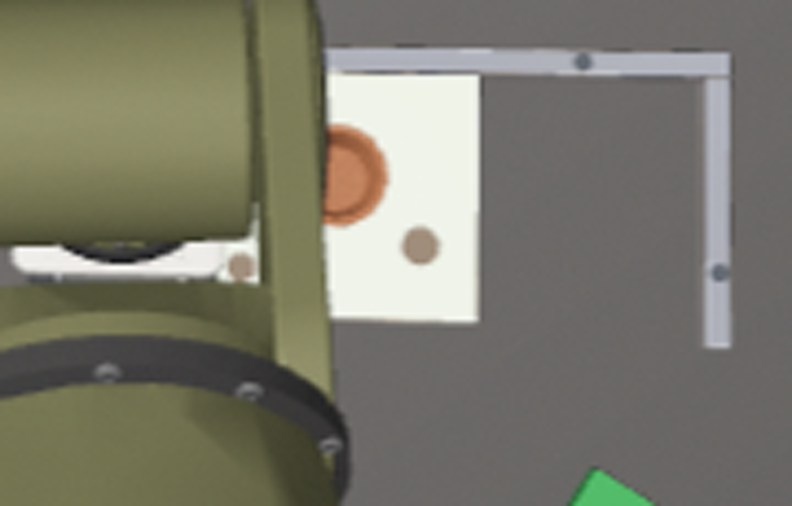

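Board right edge is at (479,200), about 92 mm short of the short bar, and still flush on the long bar. Continuing.

arm_command([
  {"xyz": [0, -0.003, 0], "turn": [0, 0, 0]},
  {"xyz": [0, -0.004, 0], "turn": [0, 0, 0]},
  {"xyz": [0, -0.004, 0], "turn": [0, 0, 0]},
  {"xyz": [0, -0.004, 0], "turn": [0, 0, 0]},
  {"xyz": [0, -0.004, 0], "turn": [0, 0, 0]},
  {"xyz": [0, -0.004, 0], "turn": [0, 0, 0]},
  {"xyz": [0, -0.004, 0], "turn": [0, 0, 0]},
  {"xyz": [0, -0.004, 0], "turn": [0, 0, 0]},
  {"xyz": [0, -0.004, 0], "turn": [0, 0, 0]},
  {"xyz": [0, -0.004, 0], "turn": [0, 0, 0]},
  {"xyz": [0, -0.004, 0], "turn": [0, 0, 0]},
  {"xyz": [0, -0.004, 0], "turn": [0, 0, 0]},
])

```text
clock: 14.12
eef_pos: [651.1, 22.8, -20.8]
eef_rot: [-3.141, 0.0, 1.571]
wrist_force: [-0.4, 1.5, -0.9]
finger_gap: 50.1
```

arm_command([
  {"xyz": [0, -0.004, 0], "turn": [0, 0, 0]},
  {"xyz": [0, -0.004, 0], "turn": [0, 0, 0]},
  {"xyz": [0, -0.004, 0], "turn": [0, 0, 0]},
  {"xyz": [0, -0.004, 0], "turn": [0, 0, 0]},
  {"xyz": [0, -0.004, 0], "turn": [0, 0, 0]},
  {"xyz": [0, -0.004, 0], "turn": [0, 0, 0]},
  {"xyz": [0, -0.004, 0], "turn": [0, 0, 0]},
  {"xyz": [0, -0.004, 0], "turn": [0, 0, 0]},
  {"xyz": [0, -0.003, 0], "turn": [0, 0, 0]},
])

```text
clock: 15.25
eef_pos: [651.2, -12.2, -20.8]
eef_rot: [-3.142, -0.0, 1.571]
wrist_force: [-0.0, 1.4, -0.6]
finger_gap: 49.9
```

```bash
python3 look.py 8 s
```

```text
15.35 [651.25166867 -12.40351446 -20.680294  ] [ 0.8116745   0.19810334 -0.14899393]
```

View pics/scene8.png

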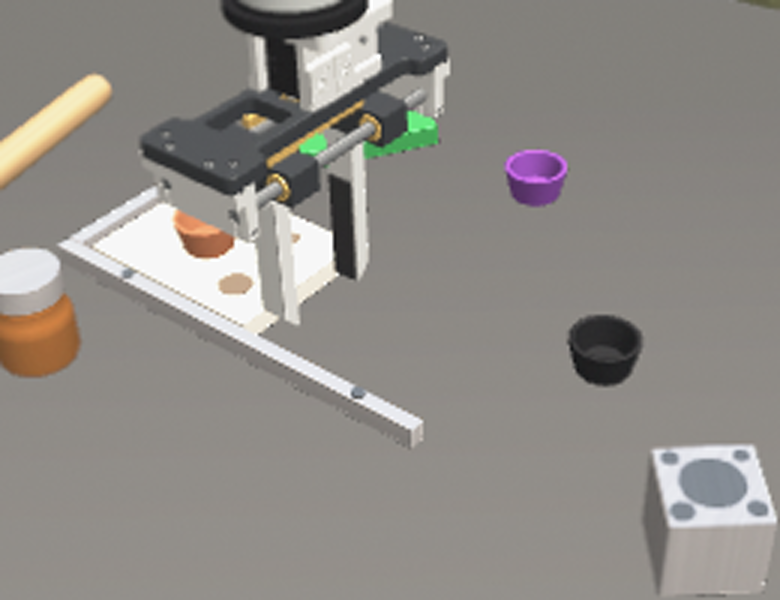

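View pics/top8.png

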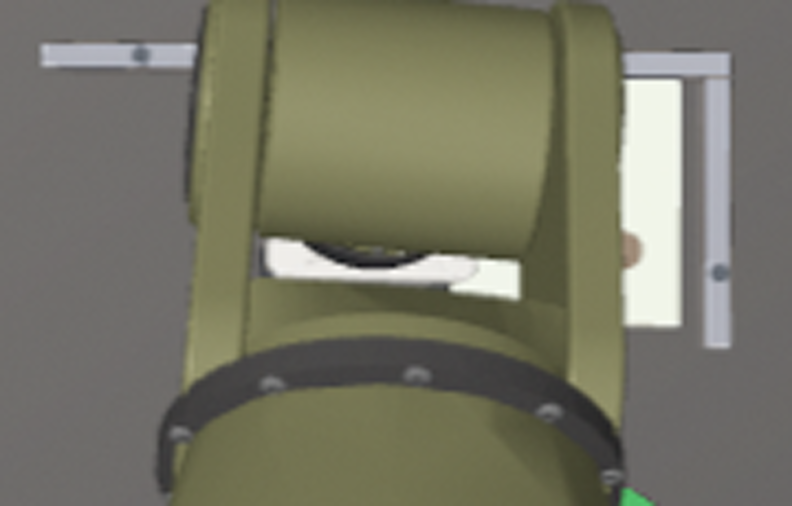

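The right edge at (682,200) is about 9 mm from the short bar and the crucible is riding fine. Closing in.

arm_command([
  {"xyz": [0, -0.003, 0], "turn": [0, 0, 0]},
  {"xyz": [0, -0.003, 0], "turn": [0, 0, 0]},
  {"xyz": [0, -0.001, 0], "turn": [0, 0, 0]},
  {"xyz": [0, -0.001, 0], "turn": [0, 0, 0]},
])

```text
clock: 15.85
eef_pos: [651.3, -19.9, -20.7]
eef_rot: [3.141, -0.0, 1.571]
wrist_force: [0.6, 2.4, 0.6]
finger_gap: 49.6
```

arm_command([
  {"xyz": [0, -0.001, 0], "turn": [0, 0, 0]},
  {"xyz": [0, -0.001, 0], "turn": [0, 0, 0]},
])

```text
clock: 16.1
eef_pos: [651.3, -21.9, -20.6]
eef_rot: [3.141, -0.0, 1.571]
wrist_force: [0.4, 2.8, 1.5]
finger_gap: 50.1
```

arm_command([
  {"xyz": [0, -0.001, 0], "turn": [0, 0, 0]},
  {"xyz": [0, -0.001, 0], "turn": [0, 0, 0]},
])

```text
clock: 16.35
eef_pos: [651.2, -23.0, -20.7]
eef_rot: [-3.141, -0.001, 1.571]
wrist_force: [-0.4, 12.7, 3.1]
finger_gap: 49.9
```

12.7 N on y, so it is seated against the short bar. I'll back off, lift, and look.

arm_command([
  {"xyz": [0, 0.012, 0], "turn": [0, 0, 0]},
  {"xyz": [0, 0, 0.03], "turn": [0, 0, 0]},
  {"xyz": [0, 0, 0.05], "turn": [0, 0, 0]},
  {"xyz": [-0.025, 0.0, 0.02], "turn": [0, 0, -0.17]},
  {"xyz": [-0.03, 0.0, 0.02], "turn": [0, 0, -0.17]},
  {"xyz": [-0.05, 0, 0], "turn": [0, 0, -0.17]},
  {"xyz": [-0.05, 0, 0], "turn": [0, 0, -0.17]},
  {"xyz": [-0.05, 0, 0], "turn": [0, 0, -0.17]},
  {"xyz": [-0.03, 0, 0], "turn": [0, 0, -0.17]},
  {"xyz": [0, 0, 0], "turn": [0, 0, 0]},
])

```text
clock: 17.6
eef_pos: [415.1, -11.9, 99.6]
eef_rot: [3.141, -0.0, 0.55]
wrist_force: [-0.2, -1.0, 1.1]
finger_gap: 50.2
```

```bash
python3 look.py 9 s
```

```text
17.7 [416.83466121 -12.01251232  99.61919574] [-0.42829284 -0.20826938 -0.38441332]
```

View pics/scene9.png

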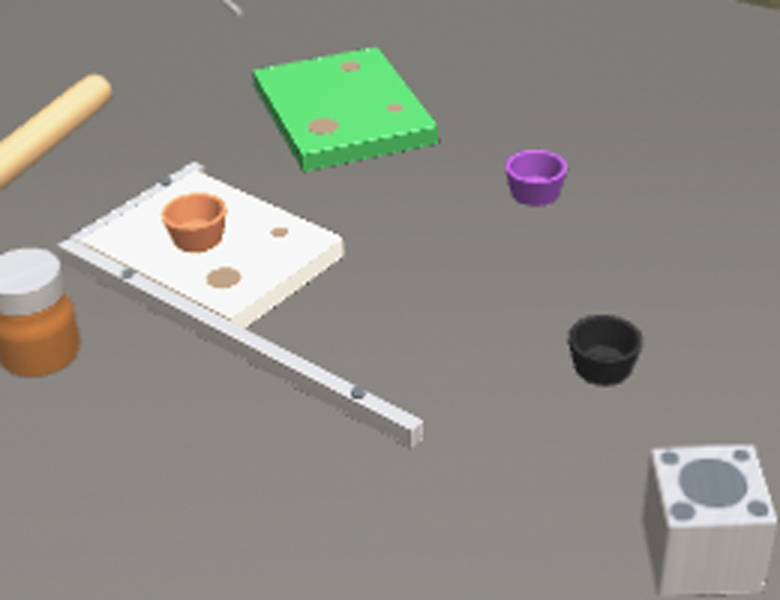

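View pics/top9.png

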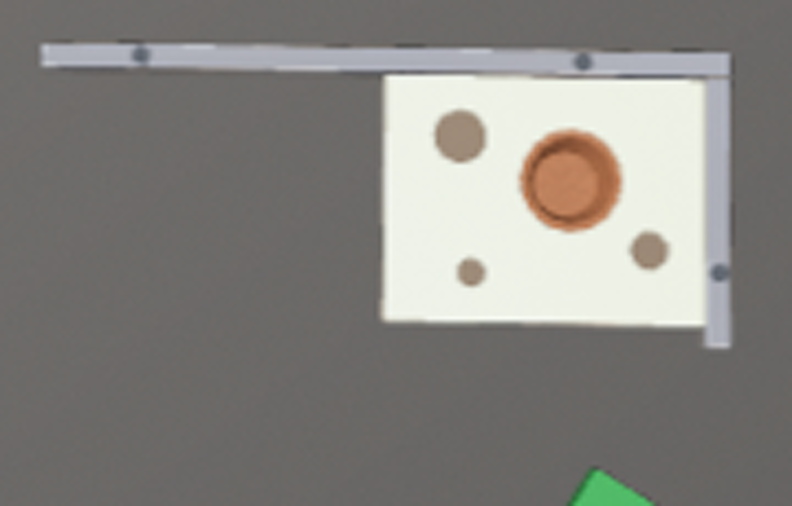

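The board sits in the corner, with its right edge on the short bar at (705,200). A thin dark line remains along the long bar at (550,75). I'll give it a confirming push from the near side.

arm_command([
  {"xyz": [0.03, -0.014, 0], "turn": [0, 0, -0.0912]},
  {"xyz": [0.03, -0.014, 0], "turn": [0, 0, -0.0912]},
  {"xyz": [0.03, -0.014, 0], "turn": [0, 0, -0.0912]},
  {"xyz": [0.03, -0.014, 0], "turn": [0, 0, -0.0912]},
  {"xyz": [0.026, -0.014, 0], "turn": [0, 0, -0.0912]},
  {"xyz": [0.016, -0.014, 0], "turn": [0, 0, -0.0912]},
  {"xyz": [0, 0, -0.03], "turn": [0, 0, 0]},
  {"xyz": [0, 0, -0.04], "turn": [0, 0, 0]},
  {"xyz": [0, 0, -0.02], "turn": [0, 0, 0]},
  {"xyz": [0, 0, 0], "turn": [0, 0, 0]},
])

```text
clock: 18.95
eef_pos: [577.8, -95.8, 7.4]
eef_rot: [-3.141, 0.003, 0.006]
wrist_force: [-0.7, 0.8, 0.3]
finger_gap: 50.0
```

arm_command([
  {"xyz": [0, 0, -0.016], "turn": [0, 0, -0.003]},
  {"xyz": [0, 0, -0.009], "turn": [0, 0, 0]},
  {"xyz": [0, 0, -0.003], "turn": [0, 0, 0]},
  {"xyz": [0.005, 0, 0], "turn": [0, 0, 0]},
  {"xyz": [0.004, 0, 0], "turn": [0, 0, 0]},
  {"xyz": [0.003, 0, 0], "turn": [0, 0, 0]},
  {"xyz": [0.002, 0, 0], "turn": [0, 0, 0]},
  {"xyz": [0, 0, 0], "turn": [0, 0, 0]},
])

```text
clock: 19.95
eef_pos: [592.3, -95.9, -18.7]
eef_rot: [-3.142, -0.0, 0.001]
wrist_force: [0.2, -0.5, -0.5]
finger_gap: 49.5
```

arm_command([
  {"xyz": [0.001, 0, 0], "turn": [0, 0, 0]},
  {"xyz": [0.001, 0, 0], "turn": [0, 0, 0]},
  {"xyz": [0.001, 0, 0], "turn": [0, 0, 0]},
])

```text
clock: 20.32
eef_pos: [594.9, -95.9, -18.8]
eef_rot: [-3.141, 0.001, 0.001]
wrist_force: [-3.9, 0.4, 3.1]
finger_gap: 50.0
```

arm_command([
  {"xyz": [0.001, 0, 0], "turn": [0, 0, 0]},
  {"xyz": [0.001, 0, 0], "turn": [0, 0, 0]},
])

```text
clock: 20.58
eef_pos: [595.7, -96.0, -18.9]
eef_rot: [-3.141, 0.004, 0.001]
wrist_force: [-15.8, -0.1, 10.9]
finger_gap: 49.6
```

15.8 N, seated on the long bar. Retreating to look.

arm_command([
  {"xyz": [-0.004, 0, 0], "turn": [0, 0, 0]},
  {"xyz": [-0.01, 0, 0], "turn": [0, 0, 0]},
  {"xyz": [0, 0, 0.03], "turn": [0, 0, 0]},
  {"xyz": [0, 0, 0.05], "turn": [0, 0, 0]},
  {"xyz": [-0.04, 0.02, 0.05], "turn": [0, 0, 0]},
  {"xyz": [-0.04, 0.02, 0.02], "turn": [0, 0, 0]},
  {"xyz": [-0.04, 0.02, 0], "turn": [0, 0, 0]},
  {"xyz": [-0.04, 0.02, 0], "turn": [0, 0, 0]},
  {"xyz": [-0.02, 0.02, 0], "turn": [0, 0, 0]},
  {"xyz": [0, 0, 0], "turn": [0, 0, 0]},
])

```text
clock: 21.82
eef_pos: [405.1, 3.4, 128.1]
eef_rot: [-3.142, -0.001, 0.003]
wrist_force: [-0.0, -0.1, 0.6]
finger_gap: 49.9
```

```bash
python3 look.py 10 s; python3 - <<'E'
from cell import *
import cv2
c=camera("top")["color"][:,:,::-1]
cv2.imwrite("pics/top10c.png",cv2.resize(c[195:285,345:450],None,fx=7,fy=6.6,interpolation=cv2.INTER_CUBIC));cv2.imwrite("pics/top10f.png",c)
E
```

```text
21.925 [406.34327286   2.47329089 128.05196003] [-0.50437634 -0.62573304  0.34379916]
```

View pics/top10c.png

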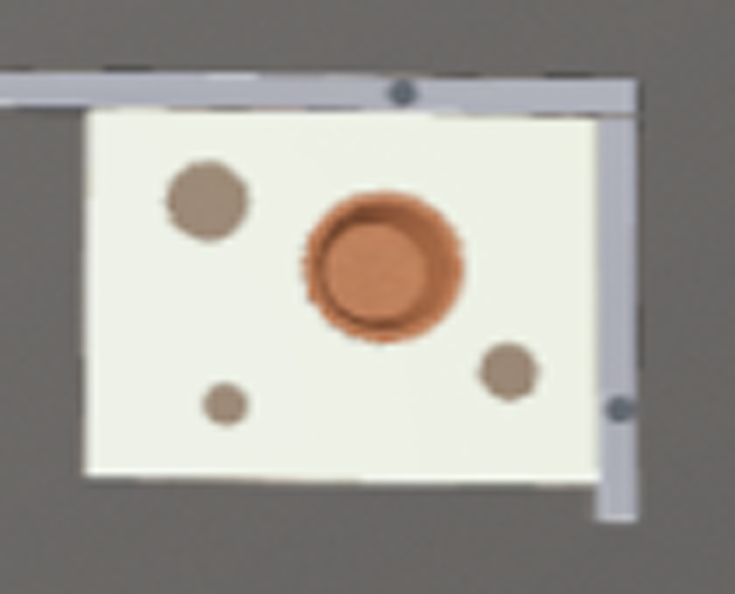

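View pics/scene10.png

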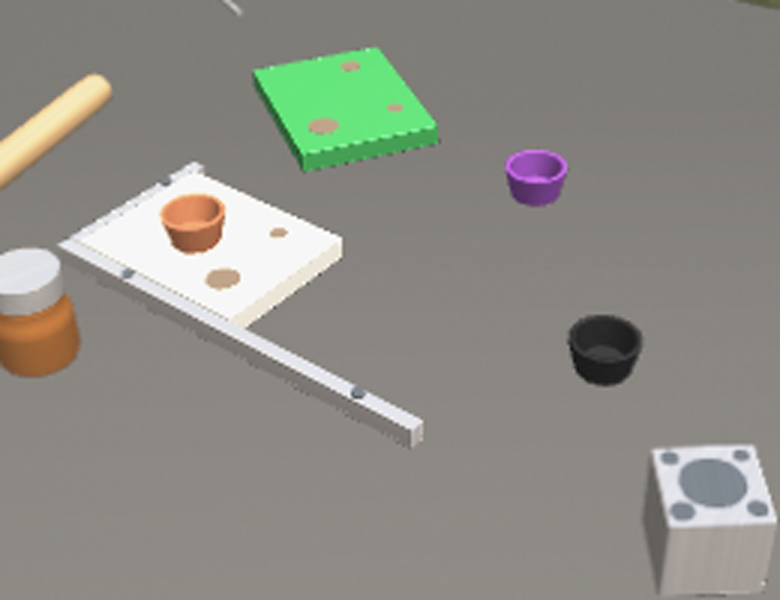

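View pics/top10f.png

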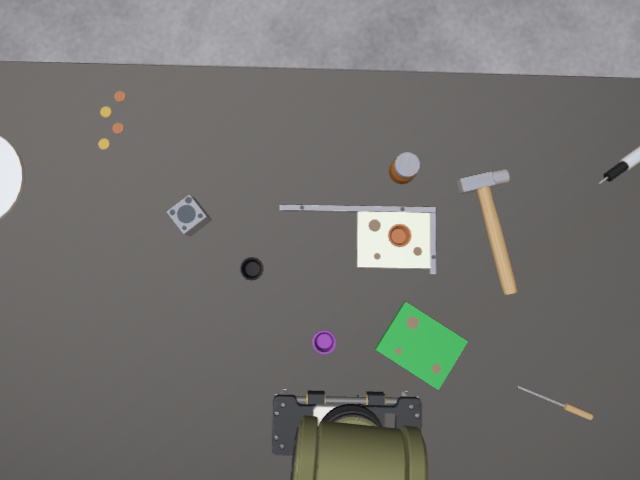

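The top view shows the board flush along both bars, from the long bar at (90–595,112) to the short bar at (597,120–485). The crucible is upright at (385,267). The hammer, jar, block and decoys are at their original pixels, and the arm is clear.

```bash
python3 - <<'E'
from cell import *
print(sign_off())
E
```

```text
the job is handed in; nothing more can be done
None
```

The white board is home in the corner of the stop, flush against both bars as far as the top camera can show. The crucible rode along upright and the fingers did not touch it. I handed the job in at about 22 s, with the gripper raised and well clear.

- **Pushes:** I pushed the near long side with two fingertips until it met the long bar (14 N). Then I pushed the left short side along the bar until it met the short bar (13 N). A last nudge from the near side closed a thin gap on the long bar (16 N).
- **Last checks:** The final top and scene pictures show no gap at either bar. The hammer, jar, doming block and the decoy board and crucibles are where they started. I did not repeat the push on the short side after the last nudge, so flushness there rests on the picture.
- **Disagreements:** The real fingertips sat about 39 mm higher than the stated tool frame puts them, so my first push passed over the board's edge without touching it. I worked with the TCP about 20 mm below the bench reading instead. One move call was also refused by the interface and resent.

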